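Pack the home-visit sampling tray

ROBOT

A 6-joint arm with a two-finger parallel gripper is mounted at the origin on a cart in front of the work surface, level with it; the furniture and walls round the work are solid. World frame = base frame: x ahead of the robot, y to its left, z up, the work surface at z = 0. Lengths are in m, angles in rad, forces in N, time in s.
With the tool pointing down it reaches from about 0.325 to 0.775 m from the base axis. Payload 9.3 kg.
Tool frame: the origin (TCP) lies on the mounting face of the last link; the fingertips stand 173 mm ahead of it and the grasp point (between the pads) lies 155 mm ahead of it; z points along the fingers, y is the line along which they close (so a half turn about z gives the same grasp; the last joint's range is limited). The gripper opens to 85 mm and grips with 20 to 120 N. Pads are 22 mm wide; open, the fingers measure 114 mm over their backs; the gripper's body (76 mm by 85 mm) begins 54 mm behind the grasp point. The pads swing forward as they close: fully open they stand 13 mm farther back than shut.
Start: joints at [0.95, 0.259, 0.021, 1.334, 0, 1.418], TCP at [0.248, 0.491, 0.405] pointing down, gripper open.
Joint ranges: [-3.04, 3.04], [-0.91, 1.82], [-1.04, 1.36], [-1.92, 1.95], [-1.52, 1.45], [-3.14, 3.14]. Speed limits (rad/s): [2.22, 2.22, 2.79, 3.14, 3.14, 3.14].

INTERFACE

Orientations are given as [roll, pitch, yaw] about the fixed x, y, z axes, in that order (R = Rz(yaw) Ry(pitch) Rx(roll)).
In Python, from plant import arm gives the robot as it stands. Calls block until the motion is done:
- arm.move_ptp(position, orientation): joint-space move of the TCP to a pose.
- arm.move_linear(position, velocity=0.15, rotation=None, force_limit=None): straight line of the TCP; rotation=None keeps the orientation; velocity is the mean speed in m/s. With force_limit (N) it stops when the force on the tool has changed by that much, and returns True; else False.
- arm.move_joints(angles): joint-space move.
- arm.set_gripper(opening): opening from 0.0 (shut) to 1.0 (fully open); the grip force is fixed at half the most; returns when the fingers have stopped.
- arm.wait(seconds).
- arm.inverse_kinematics(position, orientation): joint angles nearest the present ones, or None.
- arm.read_state(): the state.
- arm.get_image(name): name is "scene" or "top" or "wrist"; returns a dict with "pixels" (384x512x3 uint8, red, green, blue), "depth" (384x512 float32, m along the optical axis (not along the pixel's ray), 0 where there is no reading), "camera_matrix" (3x3 intrinsics, pixels), "world_from_camera" (4x4, takes a point from camera to world coordinates). Camera axes: x right, y up, looking along -z (the intrinsics and any distortion apply to the point x, -y, -z); pixel columns grow to the right and rows downward; lengths in m; the calibration is good to about 2 mm. A picture is of the moment at which its call begins.
A pose or a line that the arm cannot do raises arm.Unreachable and nothing moves.
- arm.sign_off(): hands the job in; it is judged then, once.
Trained networks look in the newest picture that a camera, given by its name, has taken for a name from the list of things; names that differ only in an ending like _2 or _b are one class to them, and where a whole thing is asked for, a point or a joint stands for the part that bears it (a point fixed in the world has none). Each returns a list of dicts, best first, with "p" (0 to 1); they miss things now and then, are a little off and sometimes report something else, mostly with a low value. They report only what shows in the picture. A call takes as long as a camera call. They do not tell look-alikes from the thing itself.
- arm.boxes_of(camera, query): "xy" ([column, row] in pixels, amid what is visible of it).
The state is a dict: "time": time; "joints": joint angles; "dq": joint speeds; "tau": joint torques, N m; "ee_pos": TCP position; "eef_rot": TCP orientation; "force": force on the tool from outside, world axes, zero at the start; "moment": the same for the moment, N m; "width": opening from 0.0 (shut) to 1.0 (fully open); "finger_force": force on a finger pad.
Only numpy, scipy, OpenCV 4.12 (cv2) and the standard library are available. Lean on these libraries where they do the work, as an engineer would, in place of code of your own. Each camera call takes 0.05 s, during which the arm holds its last target. There are 200 camera calls.

TASK

Pack the white kit tray for a home visit: stand the orange-lidded sample cup in the large round well and the white-capped amber bottle in the small round well of the green holder, and lay the red marker flat in the narrow channel and the packed syringe flat in the wide channel of the blue rest. Keep the cup and the bottle upright all the way. Leave the blue-lidded cup, the black-capped bottle and the grey marker standing and lying where they are.

Things in the scene. Friction and masses are not known exactly. Their poses are not given: they have to be found in the camera images.
- kit_tray: Flat white plastic tray, fixed to the desk, 204 (x) x 266 (y) mm, rim 12 mm high, floor 5 mm thick. Origin: centre of its underside. The green and the blue holder stand side by side on its floor, either one on either side, turned as the tray is and fixed.
- well_holder: Green block in the tray, fixed, 190 (x) x 92 (y) x 26 mm high, with two round wells 22 mm deep. Origin: centre of its underside, which is 5 mm above the desk; z up. Large well, 78 mm wide, centred at x = +42 mm, y = 0; small well, 54 mm wide, centred at x = -48 mm, y = 0. The floors of the wells are 4 mm above the origin.
- channel_holder: Blue rest in the tray, fixed, 190 (x) x 124 (y) mm, two channels along x. Origin: centre of its underside, 5 mm above the desk; z up; channel floors at z = 4 mm. Wide channel (50 x 178 mm inside) centred at x 0, y -32 mm; narrow one (34 x 146 mm inside) at x 0, y +38 mm. Side ribs and end stops rise to z = 16 mm; the ribs leave the middle 80 mm (along x) open for the fingers.
- orange_cup: White sample cup with an orange screw lid, closed, 69 mm high, body 58 mm wide, lid 62 mm wide from 56 to 69 mm up. Stands upright. Origin: centre of its underside; z up.
- blue_cup: Look-alike: the same white sample cup with a blue lid, same sizes and origin.
- white_cap_bottle: Amber dropper bottle with a white cap, 81 mm high, round body 36 mm wide up to a shoulder (body and shoulder end at 64 mm), cap 24 mm wide. Stands upright. Origin: centre of its underside; z up.
- black_cap_bottle: Look-alike: amber dropper bottle with a black cap, 67 mm high, body 36 mm wide. Origin: centre of its underside; z up.
- red_marker: Red marker pen lying on the desk, 120 mm long (its y axis), 16 mm wide, 17 mm high; does not roll. Origin: middle of its length, on its underside; z up.
- syringe_pack: Syringe in a clear and white blister pack, lying on the desk, 155 mm long (its y axis), 36 mm wide over the thin edge of the pack (the solid part that the fingers meet is 30 mm wide, 150 mm long and 20 mm high). Origin: middle of its length, on its underside; z up.
- grey_marker: Look-alike: grey marker pen with a black cap, lying on the desk, 130 mm long (its y axis), 15 mm wide, 16 mm high. Origin: middle of its length, on its underside.
Not all that is in view belongs to the job. Leave any pink look-alike of the syringe_pack alone. There is more than one size of the orange_cup; the one meant has the size given above.

How it is judged:
By the outcome, as a careful person would: the job done as asked, in the order asked, and still so for the second after the job is handed in, with the robot touching nothing.
It also fails if it takes over 96 s, if anything falls off the work surface, if the arm or the gripper's body presses on something with over 40 N, if the wrist force passes 120 N, or if a joint passes its speed limit or range.

## Working session

There is one attempt and no reset: what is moved stays moved. The work goes in short steps, each a Python script; the robot and the scene stay as the last script left them, time stands still between calls to the robot, and variables do not carry over. Pictures are saved under pics/ and viewed, at most 14 in all, crops included, and the job is handed in when it is done.

```bash
ls; mkdir -p pics; cat > h.py <<'E'
import numpy as np, cv2
from plant import arm
def snap(n,f=None):
    im=arm.get_image(n)
    if f: cv2.imwrite(f,cv2.cvtColor(im['pixels'],cv2.COLOR_RGB2BGR))
    return im
def world(im,u,v,z=None):
    """point at pixel by depth, or on plane z"""
    K=im['camera_matrix'];T=im['world_from_camera']
    r=np.array([(u-K[0,2])/K[0,0],-(v-K[1,2])/K[1,1],-1.])
    d=T[:3,:3]@r;o=T[:3,3]
    if z is None: s=im['depth'][int(round(v)),int(round(u))]
    else: s=(z-o[2])/d[2]
    return o+s*d
def cloud(im):
    K=im['camera_matrix'];T=im['world_from_camera'];D=im['depth']
    v,u=np.mgrid[:D.shape[0],:D.shape[1]]
    P=np.stack([(u-K[0,2])/K[0,0]*D,-(v-K[1,2])/K[1,1]*D,-D],-1)
    return P@T[:3,:3].T+T[:3,3]
E
python3 - <<'E'
from h import *
np.set_printoptions(precision=4,suppress=True)
a=snap('top','pics/top.png');b=snap('scene','pics/scene.png')
np.savez('top.npz',**a);np.savez('scene.npz',**b)
for k in (a,b): print(k['camera_matrix'],k['world_from_camera'])
print([k for k in a])
for q in ['kit_tray','well_holder','channel_holder','orange_cup','blue_cup','white_cap_bottle','black_cap_bottle','red_marker','syringe_pack','grey_marker']:
    r=arm.boxes_of('top',q)
    print(q,[(np.round(x['xy']),round(x['p'],2),world(a,*x['xy']).round(3)) for x in r[:5]])
print(arm.read_state())
E
```

```text
pics
[[425.1558   0.     251.4979]
 [  0.     425.1558 190.2108]
 [  0.       0.       1.    ]] [[-0.0038  0.9819 -0.1895  0.2913]
 [-0.9999 -0.0012  0.0135  0.1738]
 [ 0.013   0.1896  0.9818  1.081 ]
 [ 0.      0.      0.      1.    ]]
[[369.5884   0.     255.419 ]
 [  0.     369.5884 196.1645]
 [  0.       0.       1.    ]] [[ 0.45    0.6014 -0.6601 -0.1286]
 [-0.893   0.3018 -0.3338 -0.1445]
 [-0.0015  0.7397  0.6729  0.661 ]
 [ 0.      0.      0.      1.    ]]
['pixels', 'depth', 'camera_matrix', 'world_from_camera']
kit_tray [(array([335., 177.]), 0.95, array([ 0.534, -0.06 ,  0.003])), (array([145., 202.]), 0.74, array([0.467, 0.429, 0.021]))]
well_holder [(array([354., 175.]), 0.72, array([ 0.533, -0.099,  0.035]))]
channel_holder [(array([305., 172.]), 0.61, array([0.547, 0.02 , 0.008]))]
orange_cup [(array([202., 141.]), 0.9, array([0.611, 0.283, 0.068])), (array([369., 242.]), 0.69, array([ 0.359, -0.111,  0.094]))]
blue_cup [(array([246., 176.]), 0.66, array([0.523, 0.173, 0.066]))]
white_cap_bottle [(array([239., 221.]), 0.46, array([0.411, 0.191, 0.082]))]
black_cap_bottle [(array([246., 126.]), 0.68, array([0.657, 0.174, 0.047]))]
red_marker [(array([174., 203.]), 0.59, array([0.465, 0.357, 0.012]))]
syringe_pack [(array([177., 268.]), 0.67, array([0.302, 0.342, 0.021])), (array([143., 200.]), 0.55, array([0.472, 0.433, 0.021]))]
grey_marker [(array([204., 195.]), 0.69, array([0.486, 0.279, 0.012]))]
{'time': 0.6, 'joints': array([0.9504, 0.2586, 0.0215, 1.3337, 0.    , 1.4182]), 'dq': array([ 0.0018, -0.0004, -0.0005,  0.0008,  0.0002,  0.0009]), 'tau': array([ -0.0004, -55.5092,  34.4633,   0.0013,  -0.0001,   0.    ]), 'ee_pos': array([0.248 , 0.4909, 0.4047]), 'eef_rot': array([-3.1416, -0.    ,  2.6738]), 'force': array([-0.3053, -0.2922, -0.2994]), 'moment': array([ 0.023 , -0.0126, -0.0186]), 'finger_force': 0.0, 'width': 0.9974718433536085}
```

View pics/top.png

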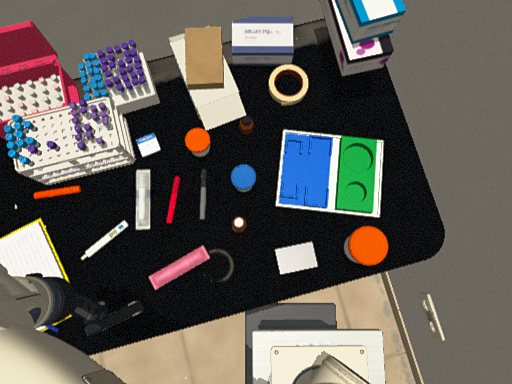

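View pics/scene.png

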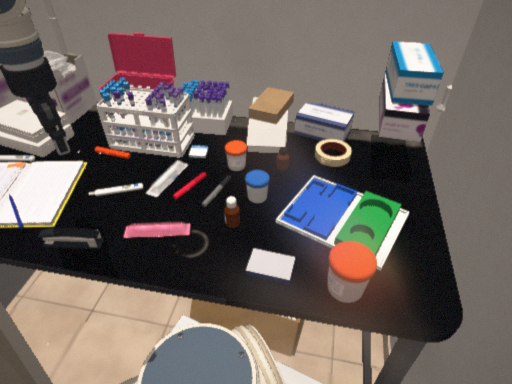

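The top view shows the small orange-lidded cup at (198,140) and a larger one at (368,246). Bottles: white cap at (239,223), black cap at (246,126). Markers: red (173,200), grey (203,194), and an orange-red pen at (57,192). Syringes: white pack (143,199), pink look-alike (179,268). The blue rest is at (306,170) and the green holder at (357,175), with its larger well towards the top (+x).

Candidates:
- **Cup:** (198,140), top about 68 mm, not (368,246), top 94 mm.
- **Bottle:** (239,223), not (246,126).
- **Marker:** (173,200), not (57,192) or (203,194).
- **Syringe:** (143,199), not (179,268) or the thermometer-like stick at (104,240).

```bash
python3 - <<'E'
import numpy as np,cv2
from h import *
np.set_printoptions(precision=4,suppress=True)
a=dict(np.load('top.npz'));P=cloud(a);px=a['pixels']
hsv=cv2.cvtColor(px,cv2.COLOR_RGB2HSV)
def win(u0,v0,u1,v1):
    m=np.zeros(px.shape[:2],bool);m[v0:v1,u0:u1]=1;return m
def rect(m,name):
    n,l,st,_=cv2.connectedComponentsWithStats(m.astype(np.uint8));i=1+np.argmax(st[1:,4]);q=P[l==i]
    c,s,ang=cv2.minAreaRect((q[:,:2]*1000).astype(np.float32));print(name,len(q),'c',np.array(c),'s',np.array(s),'a',ang,'z',np.percentile(q[:,2],[5,50,95]))
H,S,V=hsv[...,0],hsv[...,1],hsv[...,2]
g=win(270,120,395,225)
Z=P[...,2]
rect(g&(H>45)&(H<80)&(S>80)&(Z>.024),'green top')
rect(g&(H>100)&(H<125)&(S>80),'blue')
rect(g&(V>100)&(S<200)&(Z>-.003),'tray')
rect(win(155,165,190,235)&((H<8)|(H>172))&(S>100)&(V>60)&(Z>.004),'red')
rect(win(125,155,158,240)&(Z>.005),'syr')
rect(win(195,160,213,230)&(Z>.005),'grey')
for n,w,z0 in [('ocup',(180,120,220,165),.058),('bigcup',(335,215,400,275),.08),('bcup',(225,155,265,200),.058),('wbot',(222,205,255,245),.07),('bbot',(235,112,260,140),.055)]:
    m=win(*w)&(Z>z0);q=P[m]; c,r=cv2.minEnclosingCircle((q[:,:2]*1000).astype(np.float32)); print(n,len(q),np.array(c),r,'med',np.median(q,0))
o=cv2.cvtColor(px,cv2.COLOR_RGB2BGR)
c1=cv2.resize(o[115:225,265:395],None,fx=4,fy=4,interpolation=cv2.INTER_CUBIC)
c2=cv2.resize(o[115:245,125:265],None,fx=3.38,fy=3.38,interpolation=cv2.INTER_CUBIC)
h=min(c1.shape[0],c2.shape[0]);c=np.hstack([c1[:h,:],c2[:h]]);c=cv2.resize(c,None,fx=800/c.shape[1],fy=800/c.shape[1]);cv2.imwrite('pics/crop.png',c)
E
```

```text
green top 1661 c [432.0071 -31.7158] s [168.6799 468.6541] a 54.19203567504883 z [0.0264 0.0301 0.0336]
blue 3402 c [460.4748  45.5252] s [150.6985 396.9196] a 73.62098693847656 z [0.0052 0.0088 0.0207]
tray 2139 c [463.1539 -11.1398] s [322.7399 388.2431] a 82.63597106933594 z [0.0004 0.0068 0.0219]
red 277 c [388.0753 298.1163] s [302.2886  88.9289] a 35.71674728393555 z [0.008  0.0131 0.0168]
syr 688 c [385.7029 347.1614] s [378.0469 113.8401] a 44.678306579589844 z [0.0062 0.0179 0.0254]
grey 286 c [488.931 283.963] s [ 14.8344 131.0999] a 88.70751953125 z [0.008  0.0127 0.0163]
ocup 636 [478.0014 226.978 ] 194.11647033691406 med [0.6201 0.2871 0.067 ]
bigcup 1260 [325.1778  10.1881] 167.0598602294922 med [ 0.3499 -0.107   0.097 ]
bcup 508 [420.7503 181.9028] 129.6883087158203 med [0.5201 0.1805 0.0668]
wbot 84 [354.4789 184.2071] 64.01714324951172 med [0.4061 0.1899 0.0796]
bbot 131 [490.7178 178.4375] 199.45559692382812 med [0.6741 0.178  0.0653]
```

View pics/crop.png

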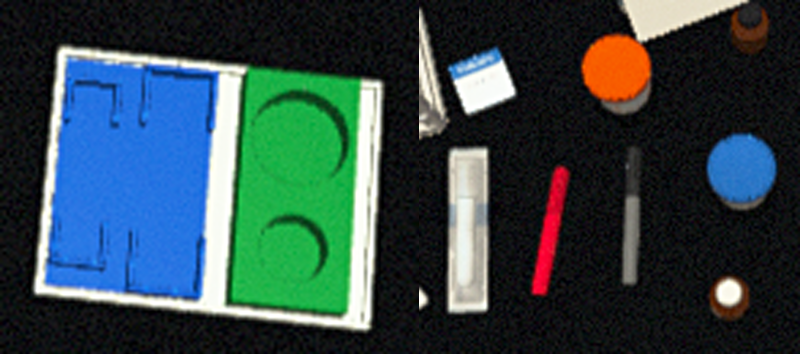

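The crop confirms the choices. In the rest the narrow channel is on the left (+y) and the wide one on the right (−y, next to the green). The large well is at the +x end, so the tray frame is close to the world frame, turned by a few degrees. Zero-depth pixels spoiled the rectangle fits, so I'll filter them out and refit.

```bash
cat > fit.py <<'E'
from h import *
def comp(m):
    n,l,st,_=cv2.connectedComponentsWithStats(m.astype(np.uint8));return l==1+np.argmax(st[1:,4])
def rect(im,m,name,zp):
    """project mask pixels on plane zp, min-area rectangle, mm"""
    v,u=np.nonzero(comp(m));q=np.array([world(im,a,b,zp)[:2] for a,b in zip(u,v)])*1000
    c,s,ang=cv2.minAreaRect(q.astype(np.float32));print(name,len(q),'c',np.array(c),'s',np.array(s),'a',round(ang,2));return c
def circ(im,m,name,zp):
    v,u=np.nonzero(comp(m));q=np.array([world(im,a,b,zp)[:2] for a,b in zip(u,v)])*1000
    c,r=cv2.minEnclosingCircle(q.astype(np.float32));print(name,len(q),'circ',np.array(c),round(r,1),'mean',q.mean(0));return c
E
python3 - <<'E'
from fit import *
np.set_printoptions(precision=1,suppress=True)
a=dict(np.load('top.npz'));P=cloud(a);px=a['pixels']
hsv=cv2.cvtColor(px,cv2.COLOR_RGB2HSV);H,S,V=hsv[...,0],hsv[...,1],hsv[...,2]
Z=np.where(a['depth']>0,P[...,2],-1)
def win(u0,v0,u1,v1):
    m=np.zeros(px.shape[:2],bool);m[v0:v1,u0:u1]=1;return m
g=win(270,120,395,225)
rect(a,g&(H>45)&(H<80)&(S>80),'green',.031)
rect(a,g&(H>100)&(H<125)&(S>80),'blue',.012)
rect(a,g&(V>100),'tray',.012)
rect(a,win(155,165,190,235)&((H<8)|(H>172))&(S>100)&(V>60),'red',.012)
rect(a,win(125,155,158,240)&(V>90),'syr',.015)
rect(a,win(195,160,213,230)&(Z>.005),'grey',.012)
circ(a,win(180,120,220,165)&(H<20)&(S>120)&(V>120),'ocup',.069)
circ(a,win(225,155,265,200)&(H>95)&(H<125)&(S>100)&(V>90),'bcup',.069)
circ(a,win(222,205,255,245)&(V>150)&(S<80),'wbot',.081)
circ(a,win(335,215,400,275)&(H<20)&(S>120)&(V>150),'big',.097)
for n,w,z0 in [('ocup',(180,120,220,165),.058),('wbot',(222,205,255,245),.07)]:
    q=P[win(*w)&(Z>z0)&(Z<.12)];print(n,len(q),1000*np.median(q,0),1000*(q.max(0)+q.min(0))/2,1000*(q.max(0)-q.min(0)))
# wells
for v0,v1,n in ((140,172,'L'),(175,205,'S')):
    m=win(336,v0,376,v1)&(Z<.022)&(Z>0)&(H>45)&(H<80);q=P[m]*1000;print(n,len(q),np.median(q,0))
E
```

```text
green 2783 c [ 540.7 -107.1] s [ 95.  199.8] a 83.54
blue 3402 c [552.8  18. ] s [125.  191.3] a 83.5
tray 7756 c [544.7 -44.6] s [268.1 207.7] a 83.52
red 316 c [474.4 359.4] s [ 17.5 123.5] a 80.69
syr 864 c [475.8 435. ] s [155.2  37.1] a 1.57
grey 286 c [488.7 283.5] s [ 14.4 129.9] a 88.87
ocup 496 circ [614.5 294.3] 32.0 mean [614.4 294.2]
bcup 511 circ [521.3 180.5] 31.7 mean [521.1 180.5]
wbot 75 circ [408.4 191.4] 11.5 mean [408.4 191.4]
big 1197 circ [ 351.7 -108.3] 45.1 mean [ 351.5 -108.5]
ocup 631 [620.9 287.3  66.9] [624.9 282.8  66.1] [83.  84.5 15.5]
wbot 75 [407.9 192.2  79.6] [407.3 191.1  76.7] [21.  21.3 12.7]
L 703 [ 584.2 -115.4    8.7]
S 364 [ 493.7 -105.9    8.7]
```

Tray frame: yaw −6.5°, centre (545,−45); green holder centre about (544,−107), blue rest (553,18). The sizes match the description, so I can start with the cup.

```bash
cat > ops.py <<'E'
from fit import *
ang=np.radians(-6.5);Rt=np.array([[np.cos(ang),-np.sin(ang)],[np.sin(ang),np.cos(ang)]])
GREEN=np.array([.544,-.107]);BLUE=np.array([.552,.018])
def on(c,x,y): return c+Rt@[x,y]
def down(a): return [np.pi,0,np.pi+a]
def st(t=''):
    s=arm.read_state();print(t,'t',round(s['time'],2),'pos',s['ee_pos'].round(4),'w',round(s['width'],3),'ff',round(float(s['finger_force']),1),'F',s['force'].round(1));return s
def pick(xy,a,zg,opening,hover,lift):
    arm.move_ptp([*xy,hover],down(a));arm.set_gripper(opening)
    arm.move_linear([*xy,zg+.03],.25)
    print('stop',arm.move_linear([*xy,zg],.08,force_limit=15));st('at')
    arm.set_gripper(0.);st('grip')
    arm.move_linear([*xy,lift],.2);st('lift')
def place(xy,a,zp,opening,lift,v=.25):
    z=arm.read_state()['ee_pos'][2]
    arm.move_linear([*xy,z],v,rotation=down(a))
    arm.move_linear([*xy,zp+.03],.2);print('stop',arm.move_linear([*xy,zp],.06,force_limit=10));st('down')
    arm.set_gripper(opening);st('open')
    p=arm.read_state()['ee_pos'];arm.move_linear([*xy,p[2]+.03],.12);arm.move_linear([*xy,lift],.3)
E
python3 - <<'E'
from ops import *
for n,p,a in [('cup',(.6145,.2943,.207),ang),('L',(*on(GREEN,.042,0),.216),ang),('S',(*on(GREEN,-.048,0),.208),ang),('red',(.4744,.3594,.175),-.162),('syr',(.4758,.435,.175),.027),('N',(*on(BLUE,0,.038),.184),ang),('W',(*on(BLUE,0,-.032),.184),ang)]:
    print(n,np.round(p,3),np.round(arm.inverse_kinematics(list(p),down(a)),2))
pick((.6145,.2943),ang,.207,1.0,.32,.33)
im=snap('wrist','pics/w1.png')
E
```

```text
cup [0.614 0.294 0.207] [0.32 0.58 0.03 1.01 0.   0.44]
L [ 0.586 -0.112  0.216] [-0.33  0.45 -0.19  0.93  0.   -0.22]
S [ 0.496 -0.102  0.208] [-0.37  0.33 -0.42  0.82  0.   -0.25]
red [0.474 0.359 0.175] [ 0.51  0.49 -0.25  0.83  0.    0.67]
syr [0.476 0.435 0.175] [ 0.61  0.56 -0.12  0.9   0.    0.58]
N [0.556 0.056 0.184] [-0.05  0.43 -0.33  0.81  0.    0.06]
W [ 0.548 -0.014  0.184] [-0.18  0.41 -0.35  0.8   0.   -0.06]
stop False
at t 3.39 pos [0.6146 0.2943 0.2072] w 0.998 ff 0.0 F [0.  0.4 0.3]
grip t 3.75 pos [0.6149 0.2944 0.2081] w 0.709 ff 64.7 F [-0.7 -0.1  6.1]
lift t 4.52 pos [0.6143 0.2942 0.3287] w 0.713 ff 64.9 F [ 0.6 -0.9 -1.8]
```

View pics/w1.png

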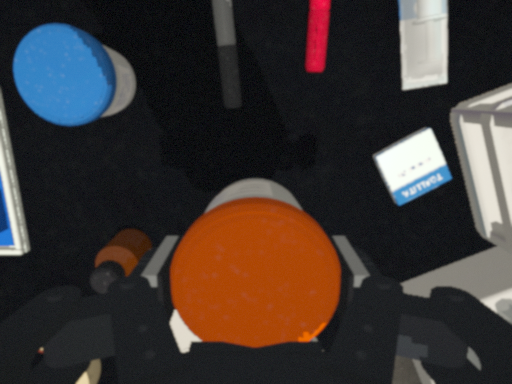

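The wrist picture shows the orange lid (255,270) centred between the pads; the black-capped bottle (120,260) and blue cup (70,75) still stand. Now I'll place the cup.

```bash
python3 - <<'E'
from ops import *
place(on(GREEN,.042,0),ang,.2175,1.0,.33)
im=snap('wrist','pics/w2.png');st()
E
```

```text
stop True
down t 7.41 pos [ 0.5854 -0.1117  0.2171] w 0.712 ff 65.1 F [-0.9 -0.1  6.6]
open t 7.78 pos [ 0.5852 -0.1116  0.2166] w 1.003 ff 0.0 F [ 0.5 -0.3 -0.1]
 t 8.66 pos [ 0.5855 -0.1117  0.3291] w 1.0 ff 0.0 F [ 0.4 -0.4  0.4]
```

View pics/w2.png

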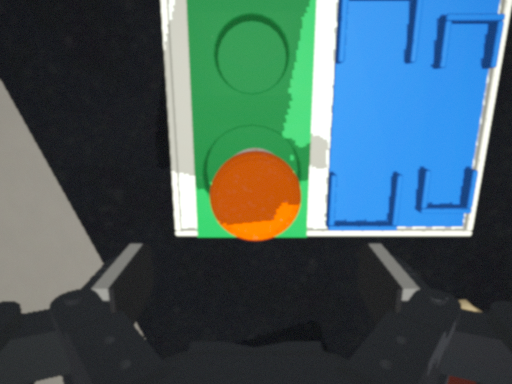

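The wrist view shows the orange cup (255,195) standing in the large well, with the small well (252,55) free. The bottle is next; I'll also check the cup's lid height and the bottle's hold from the top camera.

```bash
python3 - <<'E'
from ops import *
pick((.4084,.1914),ang,.198,.8,.32,.33)
im=snap('top','pics/t2.png');w=snap('wrist','pics/w3.png')
P=cloud(im);m=(np.hypot(P[...,0]-.586,P[...,1]+.112)<.03)&(im['depth']>0)&(P[...,2]>.06);print('lid',np.median(P[m],0),np.percentile(P[m][:,2],[5,95]))
E
```

```text
stop False
at t 11.33 pos [0.4087 0.1915 0.1987] w 0.801 ff 0.0 F [-0.6  0.2 -0.2]
grip t 11.74 pos [0.4085 0.1914 0.1988] w 0.397 ff 59.0 F [-2.2 -0.2  8.1]
lift t 12.55 pos [0.4081 0.1913 0.3291] w 0.396 ff 59.6 F [-0.2 -0.1 -0.3]
lid [ 0.58584743 -0.11163909  0.0757008 ] [0.07268667 0.07905037]
```

View pics/w3.png

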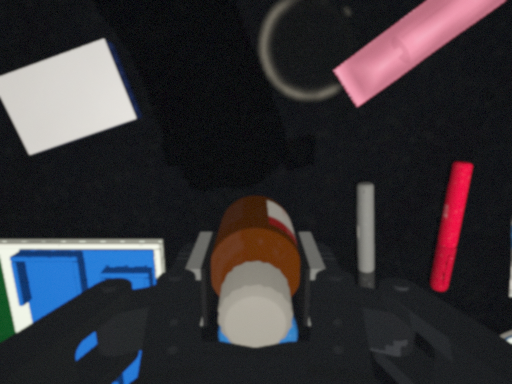

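The bottle (255,270) is held upright between the pads, and the cup's lid top reads 76–78 mm, so the cup is seated. I'll place the bottle, then pick the red marker.

```bash
python3 - <<'E'
from ops import *
place(on(GREEN,-.048,0),ang,.2085,.8,.34)
im=snap('wrist','pics/w4.png')
arm.move_ptp([.4744,.3594,.30],down(-.162))
im=snap('wrist');np.savez('w5.npz',**im)
P=cloud(im);h=cv2.cvtColor(im['pixels'],cv2.COLOR_RGB2HSV);m=((h[...,0]<8)|(h[...,0]>170))&(h[...,1]>130)&(h[...,2]>60)
rect(im,m,'red wrist',.012)
cv2.imwrite('pics/w5.png',cv2.cvtColor(im['pixels'],cv2.COLOR_RGB2BGR))
a,b=cv2.imread('pics/w4.png'),cv2.imread('pics/w5.png');cv2.imwrite('pics/w45.png',cv2.resize(np.hstack([a,b]),(800,300)))
st()
E
```

```text
stop True
down t 15.16 pos [ 0.496  -0.1015  0.2078] w 0.396 ff 60.5 F [-2.   0.9  7.2]
open t 15.59 pos [ 0.4959 -0.1014  0.2075] w 0.801 ff 0.0 F [-0.7  0.3  0.1]
red wrist 3317 c [473.62158203 359.30343628] s [ 16.81040764 122.18118286] a 81.21
 t 18.27 pos [0.475  0.3585 0.3001] w 0.802 ff 0.0 F [ 0.6 -0.1 -0.3]
```

View pics/w45.png

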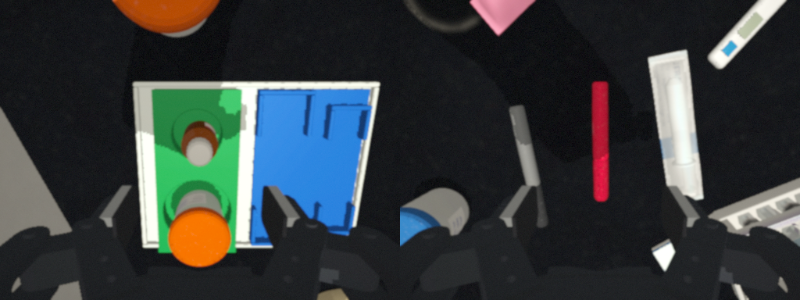

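The bottle (200,140) and cup (200,235) both stand in their wells. The wrist measurement of the red marker agrees with the top view to 1 mm, so I'll pick and place it.

```bash
python3 - <<'E'
from ops import *
pick((.4738,.3593),np.radians(-9),.1755,.45,.28,.30)
s=st()
if .1<s['width']<.35:
    place(on(BLUE,0,.038),ang,.1855,.31,.34)
    im=snap('wrist','pics/w6.png')
E
```

```text
stop False
at t 19.9 pos [0.474  0.3594 0.176 ] w 0.449 ff 0.0 F [ 0.3  0.3 -0. ]
grip t 20.23 pos [0.474  0.3594 0.1764] w 0.162 ff 60.4 F [-0.6 -0.   6.4]
lift t 21.01 pos [0.4735 0.3591 0.299 ] w 0.167 ff 59.6 F [ 0.8 -0.7 -1.3]
 t 21.01 pos [0.4735 0.3591 0.299 ] w 0.167 ff 59.6 F [ 0.8 -0.7 -1.3]
stop True
down t 23.5 pos [0.556  0.0558 0.1854] w 0.157 ff 60.5 F [-2.2 -0.6  5.9]
open t 23.78 pos [0.5558 0.0558 0.1848] w 0.311 ff 0.0 F [ 0.4  0.9 -0.2]
```

View pics/w6.png

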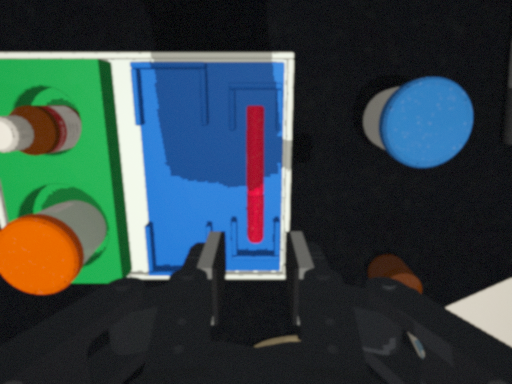

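The red marker (255,173) lies in the narrow channel between both end stops. The syringe is next.

```bash
python3 - <<'E'
from ops import *
arm.move_ptp([.4758,.435,.30],down(.027));arm.set_gripper(.6)
pick((.4758,.435),np.radians(1.57),.1765,.6,.28,.31)
s=st()
if .28<s['width']<.5:
    place(on(BLUE,0,-.032),ang,.1865,.5,.34)
    snap('wrist','pics/w7.png')
    arm.move_ptp([.35,.25,.40],down(0))
    snap('top','pics/t3.png');snap('scene','pics/s3.png')
    a,b=cv2.imread('pics/w7.png'),cv2.imread('pics/t3.png');b=b[100:270,130:400];b=cv2.resize(b,(610,384));cv2.imwrite('pics/w7t3.png',cv2.resize(np.hstack([a,b]),(800,274)));st()
E
```

```text
stop False
at t 28.04 pos [0.4759 0.4351 0.1769] w 0.602 ff 0.0 F [ 0.  -1.   0.1]
grip t 28.37 pos [0.476  0.4352 0.1775] w 0.337 ff 60.5 F [0.1 0.3 5.4]
lift t 29.18 pos [0.4755 0.4348 0.3088] w 0.331 ff 59.8 F [-0.5  0.2 -0.6]
 t 29.18 pos [0.4755 0.4348 0.3088] w 0.331 ff 59.8 F [-0.5  0.2 -0.6]
stop True
down t 32.27 pos [ 0.548  -0.0138  0.1865] w 0.332 ff 60.6 F [-1.7  0.3  7. ]
open t 32.57 pos [ 0.5479 -0.0137  0.1859] w 0.5 ff 0.0 F [-0.6 -0.2 -0. ]
 t 34.95 pos [0.3509 0.2495 0.3995] w 0.501 ff 0.0 F [ 0.6 -0.1  1.7]
```

View pics/w7t3.png

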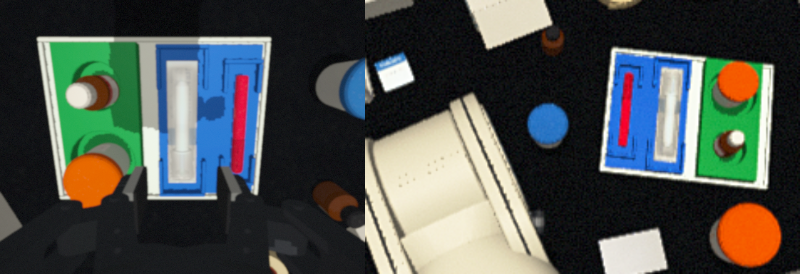

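All four items look seated: the syringe (182,122) is in the wide channel and the marker in the narrow one. Before handing in I'll check heights and centres numerically.

```bash
python3 - <<'E'
from ops import *
np.set_printoptions(precision=1,suppress=True)
arm.move_ptp([.30,.40,.42],down(0))
im=snap('top','pics/t4.png');P=cloud(im);ok=im['depth']>0
h=cv2.cvtColor(im['pixels'],cv2.COLOR_RGB2HSV)
L=(P[...,:2]-BLUE)@Rt; G=(P[...,:2]-GREEN)@Rt; Z=P[...,2]*1000;L*=1000;G*=1000
def rep(n,m,F):
    m&=ok;q=F[m];print(n,m.sum(),'range',np.percentile(q,2,0),np.percentile(q,98,0),'z',np.percentile(Z[m],[5,50,95]))
red=((h[...,0]<8)|(h[...,0]>170))&(h[...,1]>130)
rep('red',red&(abs(L[...,0])<95)&(abs(L[...,1]-38)<25),L)
rep('syr',(h[...,1]<110)&(h[...,2]>90)&(abs(L[...,0])<88)&(abs(L[...,1]+32)<25),L)
for x in (-60,-30,0,30,60):
  m=ok&(abs(L[...,0]-x)<12)&(abs(L[...,1]+32)<10);m2=ok&red&(abs(L[...,0]-x)<12)&(abs(L[...,1]-38)<12);print(x,np.median(Z[m]),np.median(Z[m2]) if m2.any() else None)
rep('lid',(np.hypot(G[...,0]-42,G[...,1])<40)&(Z>60),G)
rep('cap',(np.hypot(G[...,0]+48,G[...,1])<30)&(Z>80),G)
for n,c,zz in (('blue',(.521,.1805),60),('black',(.674,.178),55),('grey',(.4887,.2835),6)):
  m=ok&(np.hypot(P[...,0]-c[0],P[...,1]-c[1])<.075)&(Z>zz)&(Z<90);print(n,m.sum(),P[m].mean(0)*1000)
E
```

```text
red 222 range [-57.   32.3] [54.8 44.5] z [18.2 22.5 26.8]
syr 822 range [-73.5 -48.9] [ 76.2 -14.2] z [ 9.4 23.5 33.3]
-60 25.99803078472285 22.457995889250462
-30 29.810164269306718 22.555395736133633
0 31.296502000691895 22.06256211214064
30 29.358641033764286 22.834340847859515
60 28.92056910400198 24.019806621211394
lid 504 range [ 12.1 -26.5] [68.3 29.4] z [71.5 75.9 78.9]
cap 78 range [-60.5 -10. ] [-39.4  11.4] z [81.8 88.4 92.1]
blue 501 [520.5 180.3  66.8]
black 850 [694.  212.6  73.6]
grey 279 [488.3 283.6  12.4]
```

View pics/t4.png

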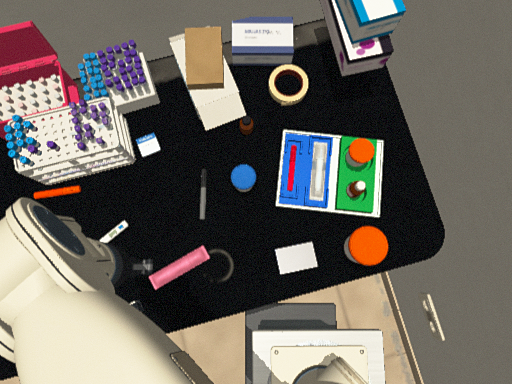

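The final picture shows the cup (361,151), bottle (357,188), marker (293,168) and syringe (319,170) packed flat or upright at the right heights. The blue cup (243,178), black-capped bottle (246,125) and grey marker (203,194) are where they were.

```bash
python3 -c "
from plant import arm
print(arm.sign_off())"
```

```text
the job is handed in; nothing more can be done
None
```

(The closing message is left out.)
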